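# Feed a rusty bar through the sprung flap of a bench descaler

### The job

Nose the short rusty flat bar through the descaler's sprung flap, lay it on the infeed beam in front of the push blade and let go, so that the bar itself holds the flap open. Then slide the push blade's handle forward to feed the bar all the way in until you feel it press against the sprung stop inside - firmly but gently, without driving the stop far back - and draw the push blade fully back, so that the flap is shut behind the bar. Leave the things standing around alone.

Things in the scene. Friction and masses are not known exactly. Their poses are not given: they have to be found in the camera images.
- bar: The part: rusty flat steel bar, 40 x 129 x 8 mm, 0.23 to 0.36 kg, lying flat on the bench at the start. Origin at the centre of its underside; y along its length, x across its 40 mm width, z up. Either end may lead. (A longer rusty bar lies elsewhere: leave it.)
- descaler: Low grey box with an infeed beam, bolted down. Origin on the bench below the middle of its inlet; x = feed direction (into the box), y across, z up. Beam: 26 mm wide, top 40 mm above the bench, x -182 to 0 mm, free beside; feet 50 mm wide at x -182 to -160; base plate x -20 to 212, 104 wide, 6 high. Box: x 0 to 208, 60 wide (inlet frame 90 wide, 3 mm proud), roof top at 85 mm (clear window).
- inlet (a point): Middle of the lower edge of the inlet opening, on the beam's top surface, 40 mm above the bench; axes as the descaler's. The opening is 50 mm wide and 33 mm high, square-edged; behind it the floor goes on level with the beam, between walls 50 mm apart.
- flap (a joint): Self-closing steel flap in the inlet, rad: 0 = shut (upright), grows as its lower edge swings into the box, at most 1.3. Hinge along its top, 71 mm above the bench, 6 mm inside. 46 mm wide, 28 long; a notch 18 wide, 13 high in its lower edge lets the blade through. Opens with about 1 N. The bar under it holds it at about 0.6; it shuts when the bar's rear end is over 26 mm past the inlet.
- pusher (a joint): Travel of the push blade along the beam, m: 0 = fully back, grows in feed direction to 0.150. A saddle (22 mm long, 36 wide, top at 61) carries the handle and a flat blade 14 wide, 41 to 46 above the bench, tip 90 ahead of the handle. At 0 the tip is 78 mm before the inlet: bring the bar in above the blade, its front end through the flap, then lower it. Friction about 1.5 N; stays where left.
- handle (a point): Centre of the top of the push blade's upright steel handle: round, 16 mm diameter, free from 65 to 130 mm above the bench; grip it above 90 mm to clear the roof. Moves with the blade; at travel 0 it is at x = -168 mm in the descaler's frame.
- stop_pad (a joint): Sprung stop inside the box: how far it is pressed back, m, 0 = free, at most 0.015; 1.5 N per mm. Its place varies and is not told: it meets the bar when the bar's rear end is 29 to 53 mm past the inlet (blade travel 0.107 to 0.131). Press it 2.5 mm or more (4 N on top of some 3 N of sliding friction), never over 12 mm (18 N). It springs back, and may push the bar back as far, when the blade goes.
- spray_can: Bystander: red-capped aerosol can, 59 mm diameter, 200 mm high; origin at the centre of its underside.
- tape: Bystander: tape measure, 33 x 81 x 64 mm; origin at the centre of its underside.
- tin: Bystander: round tin with dark lid, 66 mm diameter, 54 mm high; origin at the centre of its underside.

How it is judged:
By the outcome, as a careful person would: the job done as asked, in the order asked, and still so for the second after the job is handed in, with the robot touching nothing.
It also fails if it takes over 53 s, if anything falls off the work surface, if the arm or the gripper's body presses on something with over 40 N, if the wrist force passes 120 N, or if a joint passes its speed limit or range.

### The arm

A 7-joint arm with a two-finger parallel gripper is mounted at the origin on a cart in front of the work surface, level with it; the furniture and walls round the work are solid. World frame = base frame: x ahead of the robot, y to its left, z up, the work surface at z = 0. Lengths are in m, angles in rad, forces in N, time in s.
With the tool pointing down it reaches from about 0.4 to 0.875 m from the base axis. Payload 19.3 kg.
Tool frame: the origin (TCP) lies on the centre line of the jaws, within the pads' length; the fingertips stand 11 mm ahead of it and the grasp point (between the pads) lies 8 mm behind it; y points along the fingers, x is the direction in which the jaws open and shut, and the axes are right-handed (so a half turn about y gives the same grasp; the last joint's range is limited). The gripper opens to 85 mm and grips with 20 to 120 N. Pads are 22 mm wide; open, the fingers measure 114 mm over their backs; the gripper's body (76 mm by 85 mm) begins 54 mm behind the grasp point. The pads swing forward as they close: fully open they stand 13 mm farther back than shut.
Start: joints at [1.04, 0.521, -0.036, 1.599, 0.021, 1.021, -0.113], TCP at [0.278, -0.56, 0.242] pointing down, gripper open.
Joint ranges: [-2.91, 2.91], [-0.3, 2.13], [-1.5, 1.42], [0.17, 2.43], [-1.26, 4.41], [0.16, 1.93], [-2.52, 2.52]. Speed limits (rad/s): [1.89, 1.89, 2.39, 2.39, 3.01, 3.01, 3.01].

### API

Orientations are given as [roll, pitch, yaw] about the fixed x, y, z axes, in that order (R = Rz(yaw) Ry(pitch) Rx(roll)).
In Python, from workcell import monitor, cams, bot gives the robot as it stands.
- The arm moves only by the tool send_rows, never from a script. Its argument "series" is text: rows parted by semicolons, each of 7 numbers parted by spaces: the turn, a rotation vector about the tool's x, y, z in rad, then the shift along the tool's x, y, z in mm, then the opening, from 0 (shut) to 1 (fully open). In form: ax ay az tx ty tz claw; .... A call has 1 to 20 rows; each row is the pose to reach, as a shift and turn from the pose commanded when the call began, along the tool's axes at that moment; what a row does not reach only later rows make up. A row lasts 1/12 s, in which the tool goes at most 41.7 mm and 7.16 degrees, less where a joint would pass 70% of its speed; a pose out of reach is approached as far as the arm can. A call with a gripper value outside its range is refused whole. The fingers move at their own pace and stop on an object; "force" is the grip in N (left out, the last holds). Time passes only in rows, so rows that repeat a pose let the fingers close. It gives the time, the measured TCP pose, the force and the opening at its end, in the units of the state.
- monitor.observe(): the state, without advancing time (a new reading comes with each control period).
- cams.grab_frame(name): name is "scene" or "side" or "wrist"; returns the picture (384x512x3 uint8, red, green, blue); there is no depth.
- cams.get_calibration(name): a dict with "mtx" (3x3 intrinsics, pixels), "origin" and "attitude" of the camera in the world. Camera axes: x right, y down, z forward; pixel columns grow to the right and rows downward; lengths in m; the calibration is good to about 2 mm. A picture is of the moment at which its call begins: read the wrist's pose just before it. get_calibration takes no time and is no camera call; for the wrist camera it gives the pose at the moment of the call.
- bot.job_done(): hands the job in, once; it reports no verdict.
The state is a dict: "clock": time; "qpos": joint angles; "qd": joint speeds; "joint_efforts": joint torques, N m; "position": TCP position; "tool_rot": TCP orientation; "force": force on the tool from outside, world axes, zero at the start; "moment": the same for the moment, N m; "grip_width": finger opening in m.
Only numpy, scipy, OpenCV 4.12 (cv2) and the standard library are available. Lean on these libraries where they do the work, as an engineer would, in place of code of your own. Each camera call takes 0.05 s, during which the arm holds its last target.

## Working session

There is one attempt and no reset: what is moved stays moved. The work goes in short steps, Python scripts to look and compute and a tool call to move; the robot and the scene stay as the last step left them, time stands still between calls to the robot, and variables do not carry over. Pictures are saved under pics/ and viewed, and the job is handed in when it is done.

Besides the shell and the picture viewer there is one more tool, called after "Call:" as name(argument=value, ...) on one line, values as JSON. send_rows: Moves the arm, as the interface text tells. Its arguments: {"type":"object","properties":{"series":{"type":"string"},"force":{"type":"number"}},"required":["series"]}

```bash
ls; mkdir -p pics; python3 - <<'E'
from workcell import monitor,cams,bot
import cv2
s=monitor.observe(); print(s)
for n in ["scene","side","wrist"]:
    c=cams.get_calibration(n); print(n,c)
    im=cams.grab_frame(n); cv2.imwrite(f"pics/{n}0.png",im[:,:,::-1])
E
```

```text
pics
{'clock': 0.0, 'qpos': array([ 1.03977993,  0.52198899, -0.03635529,  1.60000606,  0.02121343,
        1.02112333, -0.11281457]), 'qd': array([ 0.00119666, -0.00054697, -0.00085526,  0.00082044,  0.00034162,
        0.00032639,  0.00018181]), 'joint_efforts': array([ 4.33816865e-05, -9.27108335e+01,  1.97942935e+00, -3.69940817e+01,
        1.79767463e-02,  8.03678879e-03,  6.71451161e-07]), 'position': array([ 0.27775476, -0.55951896,  0.24174172]), 'tool_rot': array([-1.57087652e+00,  1.13739081e-03, -1.10997335e+00]), 'force': array([ 1.21989619,  0.63167455, -0.19109914]), 'moment': array([-0.00600676,  0.05189107,  0.03169026]), 'grip_width': 0.08550063133718673}
scene {'mtx': array([[498.35324535,   0.        , 254.51254683],
       [  0.        , 498.35324535, 197.1649324 ],
       [  0.        ,   0.        ,   1.        ]]), 'origin': array([0.41321335, 0.44222878, 0.91337717]), 'attitude': array([-2.45375958, -0.00371478, -2.91976341])}
side {'mtx': array([[402.73215129,   0.        , 258.95900336],
       [  0.        , 402.73215129, 193.78312566],
       [  0.        ,   0.        ,   1.        ]]), 'origin': array([0.28315284, 0.48868716, 0.61227387]), 'attitude': array([-2.16719616, -0.00708235, -2.7822989 ])}
wrist {'mtx': array([[338.20388537,   0.        , 261.26842115],
       [  0.        , 338.20388537, 189.15385352],
       [  0.        ,   0.        ,   1.        ]]), 'origin': array([ 0.34988166, -0.52474231,  0.37286188]), 'attitude': array([ 2.82116673e+00,  6.57971343e-04, -1.11056530e+00])}
```

View pics/scene0.png

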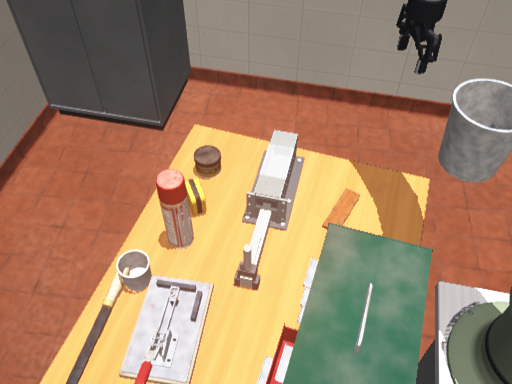

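View pics/side0.png

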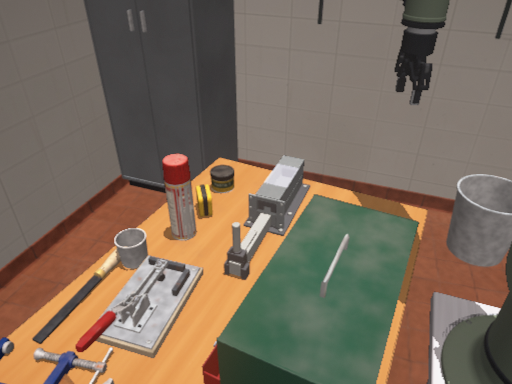

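View pics/wrist0.png

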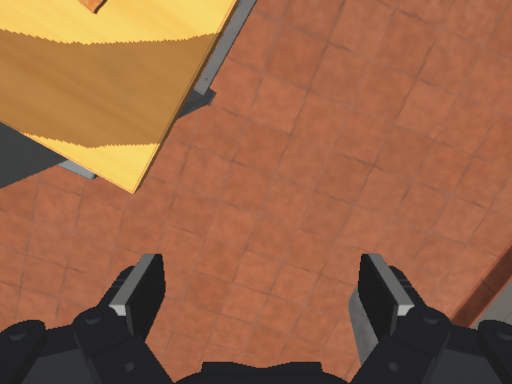

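```bash
cat > h.py <<'E'
import numpy as np, cv2
from scipy.spatial.transform import Rotation as Rn
from workcell import monitor,cams,bot
def cal(n):
    c=cams.get_calibration(n); return c['mtx'],np.array(c['origin']),Rn.from_euler('xyz',c['attitude']).as_matrix()
def ray(C,u,v):
    K,o,R=C; d=R@np.linalg.solve(K,[u,v,1.]); return o,d/np.linalg.norm(d)
def onz(C,u,v,z):
    o,d=ray(C,u,v); return o+d*(z-o[2])/d[2]
def proj(C,p):
    K,o,R=C; q=K@(R.T@(np.array(p)-o)); return q[:2]/q[2]
def tri(*rs):
    A=np.zeros((3,3));b=np.zeros(3)
    for o,d in rs:
        P=np.eye(3)-np.outer(d,d);A+=P;b+=P@o
    x=np.linalg.solve(A,b); return x,[np.linalg.norm((np.eye(3)-np.outer(d,d))@(x-o)) for o,d in rs]
def crop(src,dst,x0,y0,x1,y1,k):
    im=cv2.imread(src)[y0:y1,x0:x1]; cv2.imwrite(dst,cv2.resize(im,None,fx=k,fy=k,interpolation=cv2.INTER_CUBIC))
E
python3 - <<'E'
from h import *
crop('pics/scene0.png','pics/sc_a.png',225,120,375,300,4)
crop('pics/scene0.png','pics/sc_a.png',230,120,370,240,5)
crop('pics/scene0.png','pics/sc_b.png',220,190,320,300,5)
crop('pics/side0.png','pics/si_a.png',215,150,325,285,4)
E
```

```text
(no output)
```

View pics/sc_a.png

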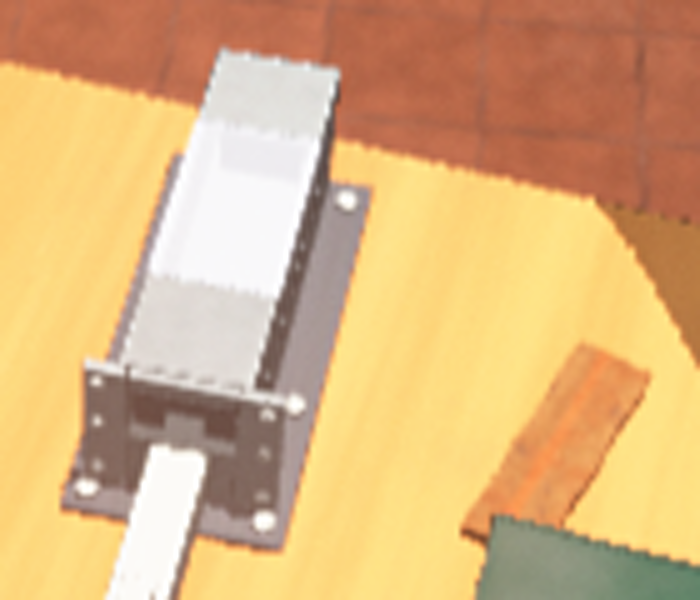

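View pics/sc_b.png

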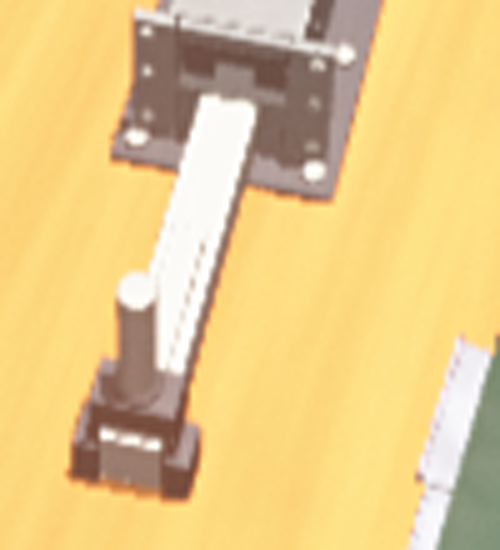

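View pics/si_a.png

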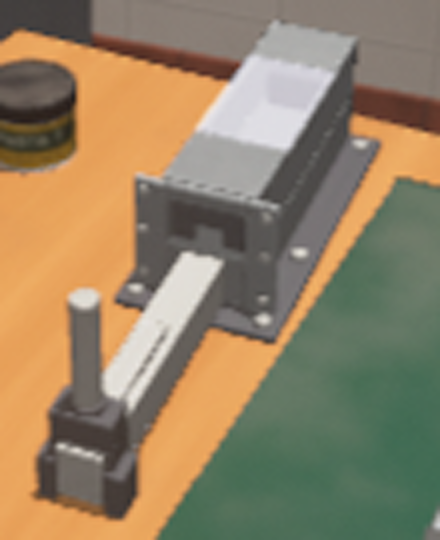

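```bash
python3 - <<'E'
from h import *
S=cal('scene');D=cal('side')
np.set_printoptions(precision=4,suppress=True)
b=[onz(S,*p,0.008) for p in [(346.6,188.6),(360,194.8),(322.4,226.4)]]
print(b, np.linalg.norm(b[0]-b[1]),np.linalg.norm(b[0]-b[2]))
pl=[onz(S,*p,0.006) for p in [(242.4,221.6),(286,230),(304.4,157.2)]]
print(pl,np.linalg.norm(pl[0]-pl[1]),np.linalg.norm(pl[2]-pl[1]))
ci=lambda x,y:(x/5+230,y/5+120)
si=lambda x,y:(x/4+215,y/4+150)
h=tri(ray(S,247.2,247.4),ray(D,*si(85,297)));print('handle',h)
# roof far corners, frame top corners
for a,c in [((222,50),(276,22)),((340,72),(358,38)),((88,360),(136,178)),((292,402),(278,208)),((62,508),(115,300)),((280,550),(272,342)),((372,186),(380,142))]:
    print(tri(ray(S,*ci(*a)),ray(D,*si(*c))))
# table corner/reach
print(onz(S,193,125,0),onz(S,430,180,0),'green',tri(ray(S,330,225),ray(D,320,197)),tri(ray(S,431,250),ray(D,416,222)))
E
```

```text
[array([ 0.3651, -0.3591,  0.008 ]), array([ 0.3322, -0.3469,  0.008 ]), array([ 0.4064, -0.2354,  0.008 ])] 0.03511104908249175 0.13040404539686917
[array([ 0.585 , -0.2098,  0.006 ]), array([ 0.4844, -0.2088,  0.006 ]), array([ 0.4799, -0.4413,  0.006 ])] 0.10053896740023997 0.232492969931605
handle (array([ 0.5379, -0.069 ,  0.1246]), [np.float64(0.001972654821419665), np.float64(0.0019726548214195837)])
(array([ 0.5589, -0.4461,  0.079 ]), [np.float64(0.0019047231867952662), np.float64(0.0019047231867952831)])
(array([ 0.4999, -0.4419,  0.0807]), [np.float64(0.0019743079886641117), np.float64(0.0019743079886639673)])
(array([ 0.5794, -0.2421,  0.0747]), [np.float64(0.0005995764050642992), np.float64(0.000599576405064355)])
(array([ 0.4873, -0.2302,  0.0846]), [np.float64(9.799924226238812e-06), np.float64(9.799924226254836e-06)])
(array([ 0.5845, -0.2155,  0.0002]), [np.float64(0.002064852912714462), np.float64(0.002064852912714413)])
(array([ 0.4839, -0.2157, -0.0023]), [np.float64(0.0013856007840219358), np.float64(0.0013856007840218495)])
(array([ 0.4796, -0.4509, -0.003 ]), [np.float64(0.0012340713480001133), np.float64(0.001234071348000121)])
[ 0.7917 -0.4989  0.    ] [ 0.1686 -0.4394  0.    ] green (array([ 0.3902, -0.0949,  0.208 ]), [np.float64(0.0056941352418804535), np.float64(0.005694135241880449)]) (array([ 0.2249, -0.0697,  0.219 ]), [np.float64(0.00046594435353221125), np.float64(0.0004659443535321947)])
```

```bash
cat >> h.py <<'E'
def go(x,y,z,yawdeg):
    """shift+turn in tool axes from current measured pose to target (tool straight down)"""
    s=monitor.observe(); R=Rn.from_euler('xyz',s['tool_rot'])
    T=Rn.from_euler('xyz',[-np.pi/2,0,np.radians(yawdeg)])
    rv=(R.inv()*T).as_rotvec(); t=R.inv().apply(np.array([x,y,z])-s['position'])*1000
    print('turn',rv.round(4),'shift mm',t.round(1),'dist',np.linalg.norm(t).round(0))
def st():
    s=monitor.observe(); print('t',round(s['clock'],2),'p',s['position'].round(4),'rot',np.degrees(s['tool_rot']).round(2),'F',s['force'].round(1),'w',round(s['grip_width'],4),'q',s['qpos'].round(2))
E
python3 - <<'E'
from h import *
go(.38,-.31,.26,-19)
E
```

```text
turn [-3.000e-04 -7.784e-01 -8.000e-04] shift mm [-178.2  -18.   202.6] dist 270.0
```

Call:
send_rows(series="0 -0.1 0 -20 -2 25 0.8; 0 -0.2 0 -45 -5 52 0.8; 0 -0.3 0 -70 -8 80 0.8; 0 -0.4 0 -95 -10 108 0.8; 0 -0.5 0 -120 -12 136 0.8; 0 -0.6 0 -145 -15 164 0.8; 0 -0.7 0 -165 -17 188 0.8; 0 -0.778 0 -178 -18 203 0.8; 0 -0.778 0 -178 -18 203 0.8; 0 -0.778 0 -178 -18 203 0.8; 0 -0.778 0 -178 -18 203 0.8", force=100)

```text
clock: 1.07
position: [0.3802, -0.3108, 0.2602]
tool_rot: [-1.571, 0.0, -0.334]
force: [0.2, -0.3, -0.1]
grip_width: 0.0682
```

```bash
python3 - <<'E'
from h import *
st(); c=cams.get_calibration('wrist'); np.save('w1.npy',np.r_[c['origin'],c['attitude']]); print(c['origin'],c['attitude'])
cv2.imwrite('pics/w1.png',cams.grab_frame('wrist')[:,:,::-1]); cv2.imwrite('pics/s1.png',cams.grab_frame('side')[:,:,::-1])
E
```

```text
t 1.07 p [ 0.3802 -0.3108  0.2602] rot [-9.002e+01  1.000e-02 -1.914e+01] F [ 0.2 -0.3 -0.1] w 0.0682 q [ 0.8   0.3  -0.3   1.91  0.11  0.95  0.12]
[ 0.40645691 -0.23551051  0.39124533] [ 2.82098806e+00  6.26916484e-04 -3.34653783e-01]
```

View pics/w1.png

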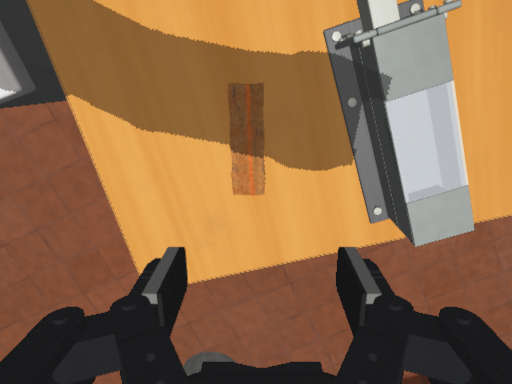

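View pics/s1.png

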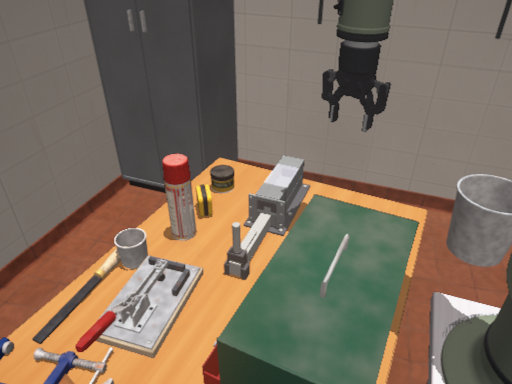

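```bash
python3 - <<'E'
from h import *
crop('pics/w1.png','pics/w1a.png',210,70,290,210,5)
crop('pics/w1.png','pics/w1b.png',310,0,480,130,4)
E
```

```text
(no output)
```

View pics/w1a.png

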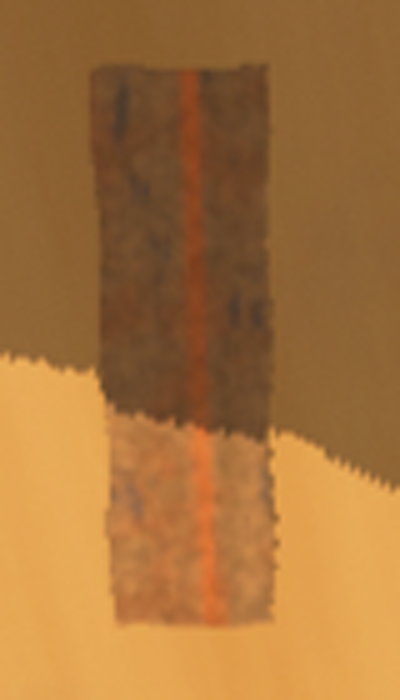

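View pics/w1b.png

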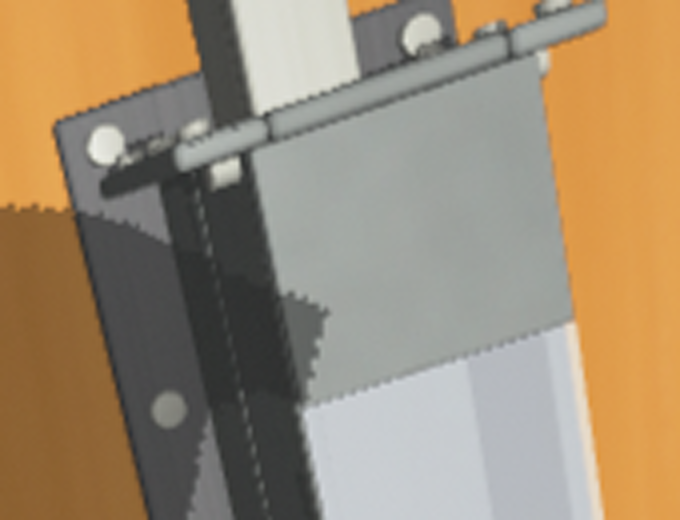

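```bash
cat >> h.py <<'E'
def wcal(f):
    a=np.load(f); K=cams.get_calibration('wrist')['mtx']; return K,a[:3],Rn.from_euler('xyz',a[3:]).as_matrix()
E
python3 - <<'E'
from h import *
np.set_printoptions(precision=4,suppress=True)
W=wcal('w1.npy');S=cal('scene');D=cal('side')
c=[onz(W,*p,.008) for p in [(228.4,83.4),(263.8,83.2),(233.4,194.6),(264.8,194.2)]]
for p in c: print(p)
print('len',np.linalg.norm(c[0]-c[2]),np.linalg.norm(c[1]-c[3]),'w',np.linalg.norm(c[0]-c[1]),np.linalg.norm(c[2]-c[3]))
l=(c[0]+c[1]-c[2]-c[3]);print('ctr',sum(c)/4,'yawlen',np.degrees(np.arctan2(l[1],l[0])))
# height by scene+wrist
for a,b in [((346.6,188.6),(233.4,194.6)),((360,194.8),(233.4,194.6)),((346.6,188.6),(264.8,194.2)),((322.4,226.4),(263.8,83.2))]:
    print('tri',tri(ray(S,*a),ray(W,*b)))
q=[onz(W,*p,.085) for p in [(373.8,37.5),(445,15),(415,245),(474,231)]]
for p in q: print('roof',p)
print(np.linalg.norm(q[0]-q[1]),np.linalg.norm(q[0]-q[2]),np.linalg.norm(q[1]-q[3]))
print('plate',onz(W,324.3,31.3,.006))
ci=lambda x,y:(x/5+230,y/5+120)
print(tri(ray(S,*ci(222,50)),ray(W,474,231)),tri(ray(S,*ci(340,72)),ray(W,415,245)),tri(ray(S,286,230),ray(W,324.3,31.3)))
E
```

```text
[ 0.3704 -0.2301  0.008 ]
[ 0.4067 -0.2425  0.008 ]
[ 0.3306 -0.3512  0.008 ]
[ 0.3663 -0.363   0.008 ]
len 0.12744925408103647 0.127130955786957 w 0.038294436318639866 0.03769745608034076
ctr [ 0.3685 -0.2967  0.008 ] yawlen 71.63590764721857
tri (array([ 0.3524, -0.3362,  0.0418]), [np.float64(0.01529158749215071), np.float64(0.015291587492150743)])
tri (array([ 0.3305, -0.3527,  0.0018]), [np.float64(0.001170535386538438), np.float64(0.0011705353865383316)])
tri (array([ 0.3651, -0.3656,  0.0005]), [np.float64(0.00041177974597910973), np.float64(0.00041177974597906143)])
tri (array([ 0.4065, -0.2427, -0.0018]), [np.float64(0.00018924269850430868), np.float64(0.00018924269850419286)])
roof [ 0.5047 -0.2368  0.085 ]
roof [ 0.5633 -0.2394  0.085 ]
roof [ 0.4999 -0.4385  0.085 ]
roof [ 0.5583 -0.4424  0.085 ]
0.058680501197124126 0.20171913234289054 0.20298825064486595
plate [ 0.4828 -0.2145  0.006 ]
(array([ 0.561 , -0.4462,  0.0784]), [np.float64(0.0006783409620449233), np.float64(0.0006783409620451145)]) (array([ 0.5018, -0.4426,  0.0788]), [np.float64(2.8628641538762253e-05), np.float64(2.862864153866723e-05)]) (array([ 0.4847, -0.2142, -0.0015]), [np.float64(0.0003364875719886554), np.float64(0.000336487571988695)])
```

```bash
python3 - <<'E'
from h import *
go(.378,-.269,.12,-18.4)
E
```

```text
turn [ 0.0001 -0.0134 -0.0004] shift mm [-15.7 140.1  39. ] dist 146.0
```

Call:
send_rows(series="0 -0.013 0 -5 30 10 0.8; 0 -0.013 0 -10 65 20 0.8; 0 -0.013 0 -14 100 30 0.8; 0 -0.013 0 -16 130 38 0.8; 0 -0.013 0 -16 140 39 0.8; 0 -0.013 0 -16 140 39 0.8; 0 -0.013 0 -16 140 39 0.8; 0 -0.013 0 -16 140 39 0.8")

```text
clock: 1.83
position: [0.3788, -0.2693, 0.1217]
tool_rot: [-1.572, -0.002, -0.32]
force: [-0.8, 0.3, 0.5]
grip_width: 0.0684
```

```bash
python3 - <<'E'
from h import *
st(); c=cams.get_calibration('wrist'); np.save('w2.npy',np.r_[c['origin'],c['attitude']]); print(c['origin'],c['attitude'])
cv2.imwrite('pics/w2.png',cams.grab_frame('wrist')[:,:,::-1])
im=cv2.imread('pics/w2.png');cv2.imwrite('pics/w2x.png',cv2.resize(im,None,fx=1.5,fy=1.5))
E
```

```text
t 1.83 p [ 0.3788 -0.2693  0.1217] rot [-90.05  -0.11 -18.35] F [-0.8  0.3  0.5] w 0.0684 q [ 0.7   0.47 -0.27  2.11  0.22  0.59 -0.04]
[ 0.40378659 -0.19342587  0.2527414 ] [ 2.82048552e+00 -1.57176510e-03 -3.20798308e-01]
```

View pics/w2x.png

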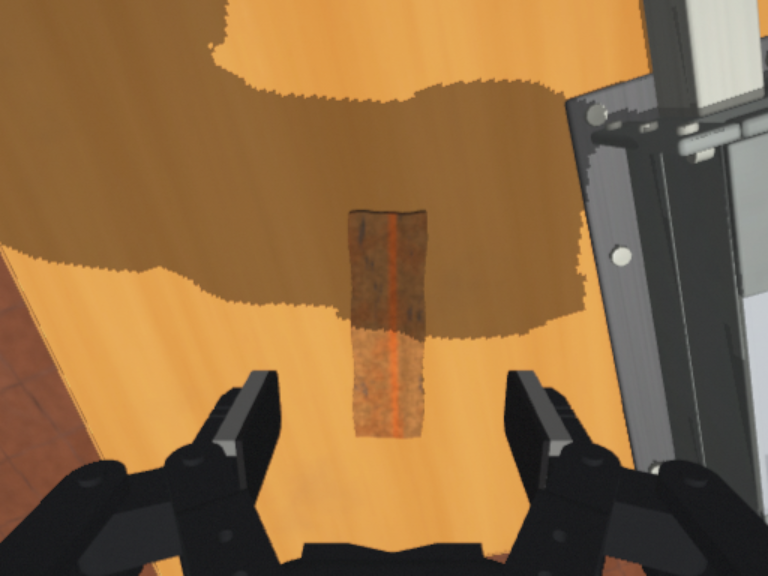

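```bash
python3 - <<'E'
from h import *
np.set_printoptions(precision=4,suppress=True)
W=wcal('w1.npy');V=wcal('w2.npy')
A=[(228.4,83.4),(263.8,83.2),(233.4,194.6),(264.8,194.2)]
B=[(232.5,141.2),(284,141.2),(237.3,291.2),(280.7,291.2)]
for z in (.008,.004):
    c=[onz(V,*p,z) for p in B]; l=c[0]+c[1]-c[2]-c[3]
    print(z,sum(c)/4,np.degrees(np.arctan2(l[1],l[0])),np.linalg.norm(l)/2,np.linalg.norm(c[0]-c[1]),np.linalg.norm(c[3]-c[2]))
for a,b in zip(A,B): print(tri(ray(W,*a),ray(V,*b)))
# inlet plate corner
print(tri(ray(W,324.3,31.3),ray(V,567/1.5,101/1.5)))
go(.378,-.269,.012,-18.4)
E
```

```text
0.008 [ 0.368  -0.2959  0.008 ] 71.74283409186195 0.12796930210355506 0.03750565724193604 0.036789728040401516
0.004 [ 0.3674 -0.2976  0.004 ] 71.74283409186195 0.1300608044016057 0.03811864150473944 0.037391011312845224
(array([ 0.3698, -0.23  ,  0.0034]), [np.float64(0.00021881739043935606), np.float64(0.00021881739043922888)])
(array([ 0.4063, -0.2427, -0.0001]), [np.float64(0.00040774397659018303), np.float64(0.0004077439765902407)])
(array([ 0.3303, -0.3513,  0.0073]), [np.float64(8.761498940972404e-05), np.float64(8.761498940979086e-05)])
(array([ 0.3657, -0.3634,  0.0069]), [np.float64(0.0005198330590579755), np.float64(0.0005198330590580455)])
(array([ 0.4847, -0.2139, -0.0026]), [np.float64(0.00022778121403550677), np.float64(0.0002277812140355794)])
turn [0.0008 0.0009 0.0024] shift mm [ -1.1 109.8   0. ] dist 110.0
```

Call:
send_rows(series="0 0 0 -1 25 0 0.8; 0 0 0 -1 60 0 0.8; 0 0 0 -1 88 0 0.8; 0 0 0 -1 100 0 0.8; 0 0 0 -1 106 0 0.75; 0 0 0 -1 109.5 0 0.7; 0 0 0 -1 109.5 0 0.6; 0 0 0 -1 109.5 0 0.6")

```text
clock: 2.55
position: [0.3778, -0.2683, 0.0119]
tool_rot: [-1.571, -0.002, -0.319]
force: [-0.1, -0.0, -0.3]
grip_width: 0.0512
```

```bash
python3 - <<'E'
from h import *
st(); cv2.imwrite('pics/w3.png',cams.grab_frame('wrist')[:,:,::-1])
E
```

```text
t 2.55 p [ 0.3778 -0.2683  0.0119] rot [-9.003e+01 -9.000e-02 -1.830e+01] F [-0.1 -0.  -0.3] w 0.0512 q [ 0.61  0.68 -0.16  2.15  0.32  0.33 -0.14]
```

View pics/w3.png

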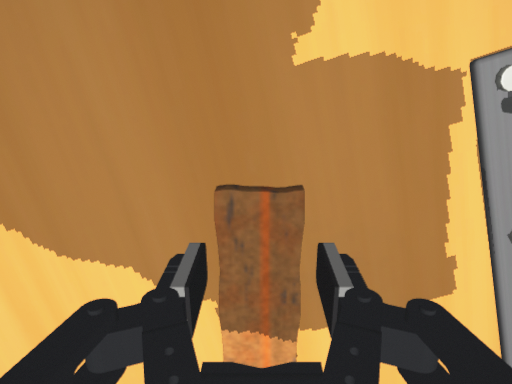

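Call:
send_rows(series="0 0 0 0 0 0 0.45; 0 0 0 0 0 0 0.3; 0 0 0 0 0 0 0.3; 0 0 0 0 0 0 0.3; 0 0 0 0 0 0 0.3; 0 0 0 0 0 0 0.3", force=100)

```text
clock: 3.1
position: [0.3777, -0.2682, 0.0123]
tool_rot: [-1.572, -0.002, -0.319]
force: [-3.9, 2.9, 29.1]
grip_width: 0.0362
```

Call:
send_rows(series="0 0 0 0 -10 0 0.3; 0 0 0 0 -30 0 0.3; 0 0 0 0 -60 0 0.3; 0 0 0 0 -90 0 0.3; 0 0 0 0 -98 0 0.3; 0 0 0 0 -98 0 0.3; 0 0 0 0 -98 0 0.3")

```text
clock: 3.68
position: [0.3771, -0.268, 0.1089]
tool_rot: [-1.571, -0.001, -0.319]
force: [-0.6, -0.1, -3.1]
grip_width: 0.0355
```

```bash
python3 - <<'E'
from h import *
st(); c=cams.get_calibration('wrist'); np.save('w4.npy',np.r_[c['origin'],c['attitude']])
cv2.imwrite('pics/w4.png',cams.grab_frame('wrist')[:,:,::-1])
cv2.imwrite('pics/s4.png',cams.grab_frame('scene')[:,:,::-1])
im=cv2.imread('pics/w4.png');cv2.imwrite('pics/w4x.png',cv2.resize(im,None,fx=1.5,fy=1.5))
crop('pics/s4.png','pics/s4x.png',200,60,400,260,3)
E
```

```text
t 3.68 p [ 0.3771 -0.268   0.1089] rot [-9.002e+01 -5.000e-02 -1.830e+01] F [-0.6 -0.1 -3.1] w 0.0355 q [ 0.7   0.49 -0.27  2.12  0.24  0.56 -0.06]
```

View pics/w4x.png

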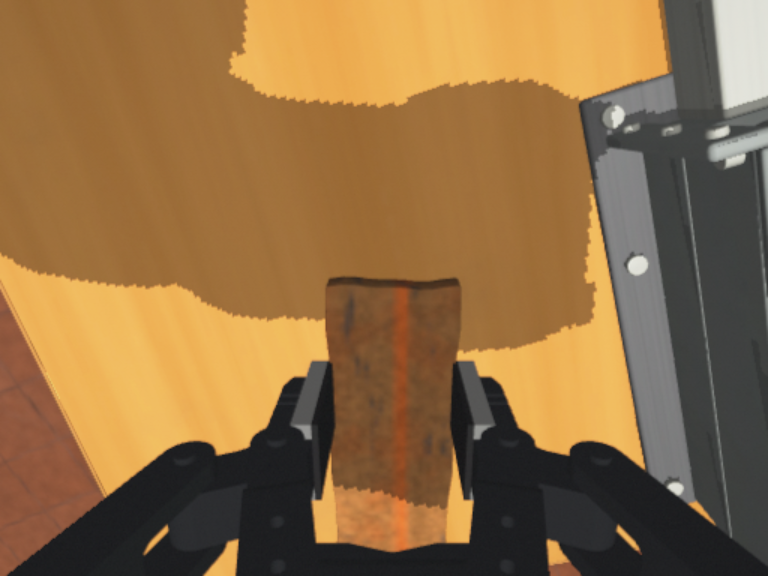

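View pics/s4x.png

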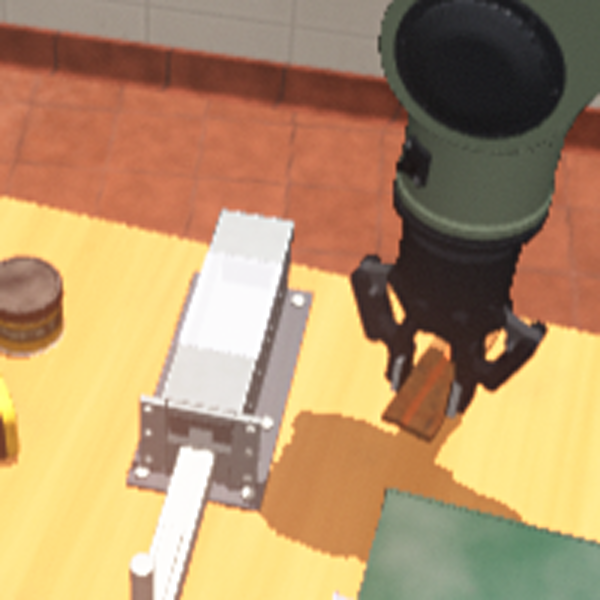

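```bash
python3 - <<'E'
from h import *
np.set_printoptions(precision=4,suppress=True)
V=wcal('w4.npy'); p=np.array([.3771,-.268,.1089]);R=Rn.from_euler('xyz',np.radians([-90.02,-.05,-18.3]))
for q in [(218.7,190.3),(306.7,190.3)]:
    for z in (.105,.100): print(R.inv().apply(onz(V,*q,z)-p)*1000)
# inlet refine from w1, w2, w4: roof edge, frame
for f,q in [('w4.npy',(581/1.5,102/1.5))]: print(onz(wcal(f),*q,.006),onz(wcal(f),*q,.0))
E
```

```text
[-17.8941   3.8723  34.5236]
[-18.5609   8.8723  32.8463]
[19.1423  3.9047 34.4945]
[19.8479  8.9059 32.8161]
[ 0.4819 -0.2129  0.006 ] [ 0.484  -0.2134  0.    ]
```

```bash
python3 - <<'E'
from h import *
go(.46,-.16,.25,-1.2)
E
```

```text
turn [-0.0006 -0.2981 -0.0015] shift mm [  45.2 -142.2  128.2] dist 197.0
```

Call:
send_rows(series="0 -0.03 0 2 -25 8 0.3; 0 -0.08 0 8 -55 25 0.3; 0 -0.15 0 18 -90 55 0.3; 0 -0.22 0 30 -120 90 0.3; 0 -0.28 0 40 -138 118 0.3; 0 -0.298 0 45 -142 128 0.3; 0 -0.298 0 45 -142 128 0.3; 0 -0.298 0 45 -142 128 0.3; 0 -0.298 0 45 -142 128 0.3")

```text
clock: 4.53
position: [0.4592, -0.1607, 0.2493]
tool_rot: [-1.57, 0.003, -0.022]
force: [0.1, -0.6, -2.9]
grip_width: 0.0357
```

```bash
python3 - <<'E'
from h import *
st(); c=cams.get_calibration('wrist'); np.save('w5.npy',np.r_[c['origin'],c['attitude']])
cv2.imwrite('pics/w5.png',cams.grab_frame('wrist')[:,:,::-1])
im=cv2.imread('pics/w5.png');cv2.imwrite('pics/w5x.png',cv2.resize(im,None,fx=1.5,fy=1.5))
E
```

```text
t 4.53 p [ 0.4592 -0.1607  0.2493] rot [-89.97   0.15  -1.26] F [ 0.1 -0.6 -2.9] w 0.0357 q [ 0.57  0.32 -0.44  1.93  0.17  0.93  0.03]
```

View pics/w5x.png

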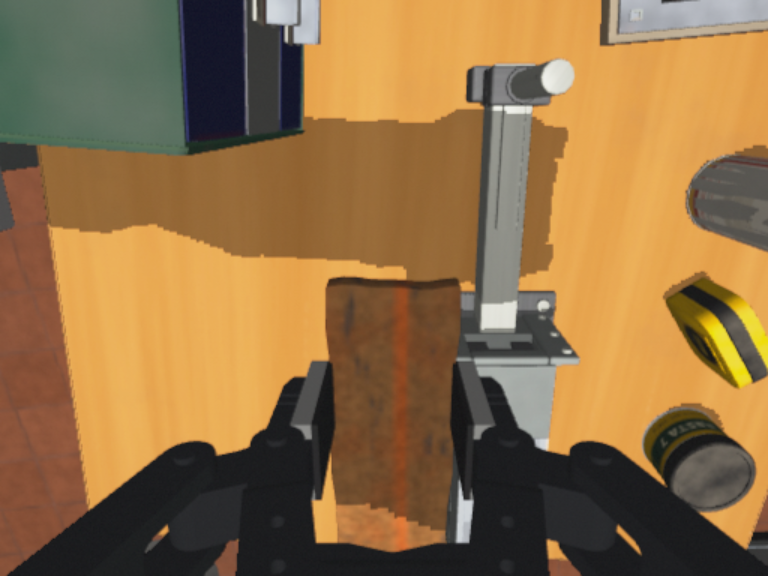

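Call:
send_rows(series="0 0 0 25 -5 0 0.3; 0 0 0 60 -12 0 0.3; 0 0 0 95 -18 0 0.3; 0 0 0 120 -20 0 0.3; 0 0 0 125 -20 0 0.3; 0 0 0 125 -20 0 0.3; 0 0 0 125 -20 0 0.3")

```text
clock: 5.17
position: [0.584, -0.1635, 0.2695]
tool_rot: [-1.57, 0.002, -0.022]
force: [0.3, 0.0, -2.9]
grip_width: 0.0357
```

```bash
python3 - <<'E'
from h import *
st(); c=cams.get_calibration('wrist'); np.save('w6.npy',np.r_[c['origin'],c['attitude']])
cv2.imwrite('pics/w6.png',cams.grab_frame('wrist')[:,:,::-1])
crop('pics/w5.png','pics/w5a.png',300,30,400,250,3.5)
crop('pics/w6.png','pics/w6f.png',0,0,512,384,1.5)
E
```

```text
t 5.17 p [ 0.584  -0.1635  0.2695] rot [-89.98   0.13  -1.26] F [ 0.3  0.  -2.9] w 0.0357 q [ 0.46  0.49 -0.42  1.6   0.22  1.1  -0.03]
```

View pics/w5a.png

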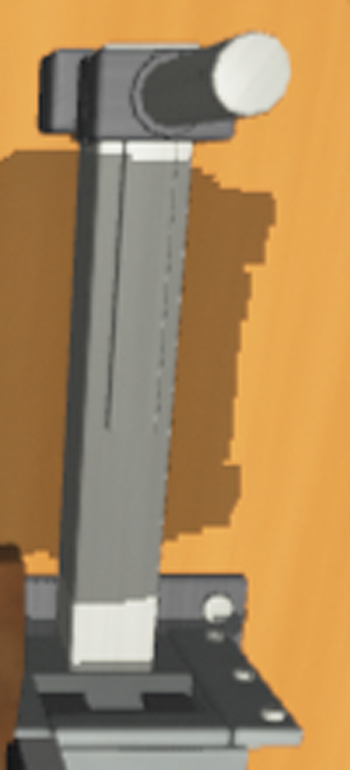

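View pics/w6f.png

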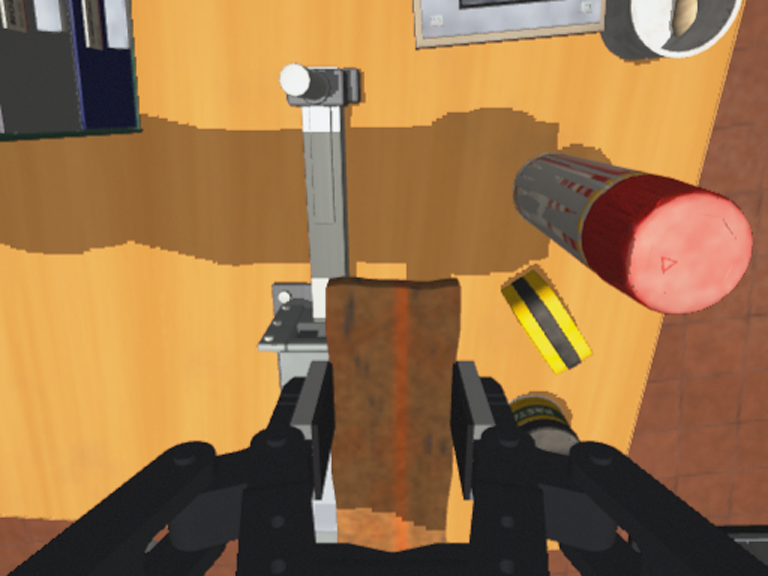

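```bash
python3 - <<'E'
from h import *
np.set_printoptions(precision=4,suppress=True)
A=wcal('w5.npy');B=wcal('w6.npy')
print('handle',tri(ray(A,371.7,51.1),ray(B,196.7,53.3)),onz(A,371.7,51.1,.13),onz(B,196.7,53.3,.13))
for z in (.040,.035):
  a=[onz(A,*q,z) for q in [(320.6,219.4),(343.4,220.9),(326.3,72.9),(354.3,74.3)]]
  b=[onz(B,*q,z) for q in [(208.7,212),(202,72),(227.3,72)]]
  print(z); print(np.array(a),'\nmid inlet',(a[0]+a[1])/2,'mid back',(a[2]+a[3])/2,'w',np.linalg.norm(a[0]-a[1]),np.linalg.norm(a[2]-a[3]));print(np.array(b),'midback',(b[1]+b[2])/2)
# frame right top corner w5 (300,742) (frame front?), w6 left (258,348),(270,...)
print('frame',onz(A,300/3.5+300,742/3.5+30,.085),onz(B,258/1.5,348/1.5,.085))
# plate corners
print('plate',onz(A,246/3.5+300,576/3.5+30,.006),onz(B,273/1.5,283/1.5,.006))
E
```

```text
handle (array([ 0.537 , -0.0657,  0.1281]), [np.float64(6.029272536989165e-05), np.float64(6.029272536987155e-05)]) [ 0.5365 -0.0657  0.13  ] [ 0.5374 -0.0659  0.13  ]
0.04
[[ 0.5215 -0.2299  0.04  ]
 [ 0.5464 -0.2322  0.04  ]
 [ 0.522  -0.0785  0.04  ]
 [ 0.5486 -0.0804  0.04  ]] 
mid inlet [ 0.534 -0.231  0.04 ] mid back [ 0.5353 -0.0795  0.04  ] w 0.025071883318165088 0.026756054665335694
[[ 0.5211 -0.2296  0.04  ]
 [ 0.5252 -0.0775  0.04  ]
 [ 0.5507 -0.0781  0.04  ]] midback [ 0.5379 -0.0778  0.04  ]
0.035
[[ 0.5224 -0.232   0.035 ]
 [ 0.5477 -0.2344  0.035 ]
 [ 0.5229 -0.0785  0.035 ]
 [ 0.5499 -0.0804  0.035 ]] 
mid inlet [ 0.535  -0.2332  0.035 ] mid back [ 0.5364 -0.0794  0.035 ] w 0.025440129583005205 0.027149037396921222
[[ 0.5202 -0.2316  0.035 ]
 [ 0.5243 -0.0774  0.035 ]
 [ 0.5502 -0.078   0.035 ]] midback [ 0.5373 -0.0777  0.035 ]
frame [ 0.5773 -0.2353  0.085 ] [ 0.4899 -0.2327  0.085 ]
plate [ 0.5846 -0.2143  0.006 ] [ 0.4843 -0.2117  0.006 ]
```

```bash
python3 - <<'E'
from h import *
go(.536,-.1275,.11,-1.1)
E
```

```text
turn [ 0.     -0.0028 -0.0019] shift mm [-48.2 160.   35. ] dist 171.0
```

Call:
send_rows(series="0 0 0 -15 10 10 0.3; 0 -0.003 0 -35 30 25 0.3; 0 -0.003 0 -46 60 34 0.3; 0 -0.003 0 -48 95 35 0.3; 0 -0.003 0 -48 130 35 0.3; 0 -0.003 0 -48 152 35 0.3; 0 -0.003 0 -48 160 35 0.3; 0 -0.003 0 -48 160 35 0.3; 0 -0.003 0 -48 160 35 0.3; 0 -0.003 0 -48 160 35 0.3")

```text
clock: 6.05
position: [0.5385, -0.1273, 0.1124]
tool_rot: [-1.571, -0.002, -0.018]
force: [1.2, -1.3, -2.7]
grip_width: 0.0357
```

```bash
python3 - <<'E'
from h import *
st(); go(.536,-.1275,.066,-1.1)
cv2.imwrite('pics/d7.png',cams.grab_frame('side')[:,:,::-1])
cv2.imwrite('pics/s7.png',cams.grab_frame('scene')[:,:,::-1])
a=cv2.imread('pics/d7.png')[100:300,190:340];b=cv2.imread('pics/s7.png')[100:300,190:340]
cv2.imwrite('pics/m7.png',cv2.resize(np.hstack([a,b]),None,fx=2.6,fy=2.6,interpolation=cv2.INTER_CUBIC))
E
```

```text
t 6.05 p [ 0.5385 -0.1273  0.1124] rot [-90.03  -0.12  -1.06] F [ 1.2 -1.3 -2.7] w 0.0357 q [ 0.4   0.61 -0.37  1.88  0.33  0.71 -0.19]
turn [0.0005 0.0007 0.0021] shift mm [-2.6 46.4 -0.3] dist 47.0
```

View pics/m7.png

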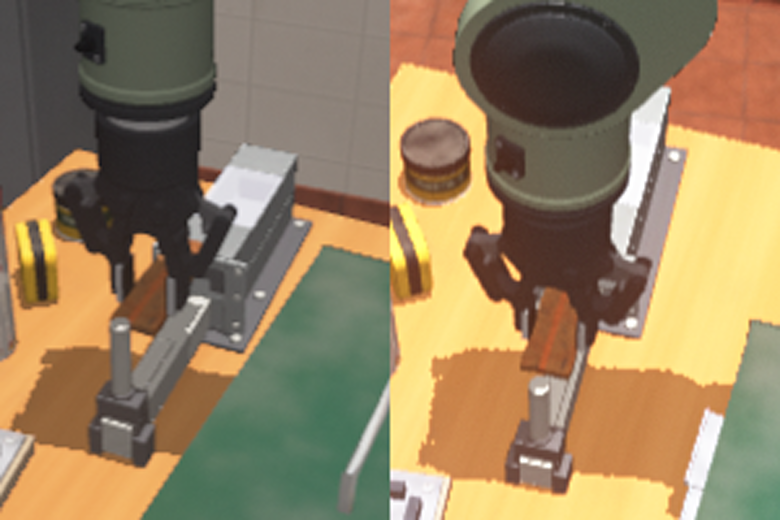

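```bash
python3 - <<'E'
from h import *
st(); go(.536,-.1275,.066,-1.1)
E
```

```text
t 6.15 p [ 0.5385 -0.1272  0.1123] rot [-90.03  -0.12  -1.06] F [-0.8  0.4 -2.1] w 0.0359 q [ 0.4   0.61 -0.37  1.88  0.33  0.71 -0.19]
turn [0.0005 0.0007 0.0022] shift mm [-2.6 46.3 -0.3] dist 46.0
```

Call:
send_rows(series="0 0 0 -2.5 10 0 0.3; 0 0 0 -2.5 25 0 0.3; 0 0 0 -2.5 38 0 0.3; 0 0 0 -2.5 45 0 0.3; 0 0 0 -2.5 46 0 0.3; 0 0 0 -2.5 46 0 0.3; 0 0 0 -2.5 46 0 0.3")

```text
clock: 6.73
position: [0.5356, -0.1269, 0.0653]
tool_rot: [-1.571, -0.001, -0.018]
force: [0.5, -0.4, -2.5]
grip_width: 0.0354
```

```bash
python3 - <<'E'
from h import *
c=cams.get_calibration('wrist'); np.save('w8.npy',np.r_[c['origin'],c['attitude']])
cv2.imwrite('pics/w8.png',cams.grab_frame('wrist')[:,:,::-1])
cv2.imwrite('pics/d8.png',cams.grab_frame('side')[:,:,::-1])
st(); go(.5345,-.199,.066,-1.1)
a=cv2.imread('pics/d8.png')[120:290,200:320];b=cv2.imread('pics/w8.png')
cv2.imwrite('pics/m8.png',np.hstack([cv2.resize(a,None,fx=2.26,fy=2.26,interpolation=cv2.INTER_CUBIC)[:384],b]))
E
```

```text
t 6.83 p [ 0.5357 -0.127   0.0654] rot [-9.001e+01 -6.000e-02 -1.040e+00] F [ 0.2 -0.1 -2.8] w 0.0359 q [ 0.37  0.68 -0.34  1.91  0.37  0.61 -0.22]
turn [0.0002 0.0011 0.001 ] shift mm [  0.1  -0.5 -72. ] dist 72.0
```

View pics/m8.png

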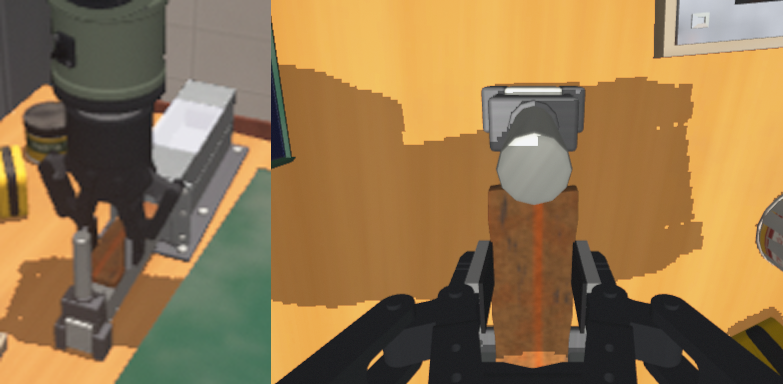

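Call:
send_rows(series="0 0 0 0 0 -4 0.3; 0 0 0 0 0 -10 0.3; 0 0 0 0 0 -16 0.3; 0 0 0 0 0 -22 0.3; 0 0 0 0 0 -28 0.3; 0 0 0 0 0 -30 0.3; 0 0 0 0 0 -30 0.3")

```text
clock: 7.42
position: [0.5346, -0.1577, 0.0647]
tool_rot: [-1.571, 0.0, -0.019]
force: [-0.4, 0.8, -4.0]
grip_width: 0.0357
```

```bash
python3 - <<'E'
from h import *
cv2.imwrite('pics/d9.png',cams.grab_frame('side')[:,:,::-1])
cv2.imwrite('pics/s9.png',cams.grab_frame('scene')[:,:,::-1])
st(); go(.5345,-.199,.066,-1.1)
a=cv2.imread('pics/d9.png')[140:290,200:330];b=cv2.imread('pics/s9.png')[120:300,210:330]
f=lambda a:cv2.resize(a,(400,500),interpolation=cv2.INTER_CUBIC)
cv2.imwrite('pics/m9.png',np.hstack([f(a),f(b)]))
E
```

```text
t 7.52 p [ 0.5346 -0.1569  0.0647] rot [-8.999e+01  2.000e-02 -1.050e+00] F [-0.4  0.2 -4.7] w 0.0358 q [ 0.42  0.69 -0.34  1.89  0.37  0.63 -0.17]
turn [-0.0001  0.0009 -0.0004] shift mm [  0.7  -1.3 -42.1] dist 42.0
```

View pics/m9.png

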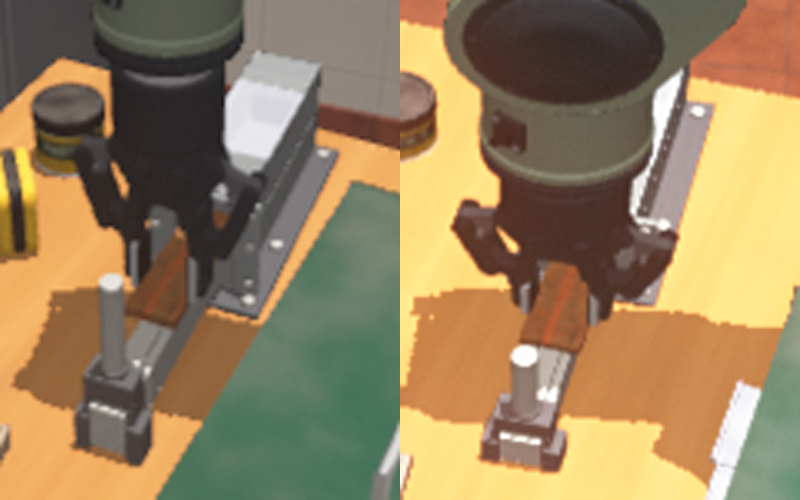

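Call:
send_rows(series="0 0 0 0.5 0 -6 0.3; 0 0 0 0.5 0 -14 0.3; 0 0 0 0.5 0 -22 0.3; 0 0 0 0.5 0 -30 0.3; 0 0 0 0.5 0 -38 0.3; 0 0 0 0.5 0 -42 0.3; 0 0 0 0.5 0 -42 0.3; 0 0 0 0.5 0 -42 0.3")

```text
clock: 8.18
position: [0.5343, -0.1993, 0.0647]
tool_rot: [-1.571, 0.0, -0.019]
force: [0.0, -1.5, -4.5]
grip_width: 0.0354
```

```bash
python3 - <<'E'
from h import *
c=cams.get_calibration('wrist'); np.save('w10.npy',np.r_[c['origin'],c['attitude']])
cv2.imwrite('pics/w10.png',cams.grab_frame('wrist')[:,:,::-1])
cv2.imwrite('pics/d10.png',cams.grab_frame('side')[:,:,::-1])
st(); go(.5345,-.199,.052,-1.1)
crop('pics/w10.png','pics/w10x.png',150,60,400,384,2)
crop('pics/d10.png','pics/d10x.png',200,140,330,290,4)
E
```

```text
t 8.28 p [ 0.5344 -0.1986  0.0647] rot [-8.999e+01  1.000e-02 -1.020e+00] F [ 0.  -1.4 -5.2] w 0.0357 q [ 0.5   0.7  -0.35  1.86  0.37  0.65 -0.09]
turn [-0.0001  0.0014 -0.0002] shift mm [ 0.1 12.7 -0.4] dist 13.0
```

View pics/w10x.png

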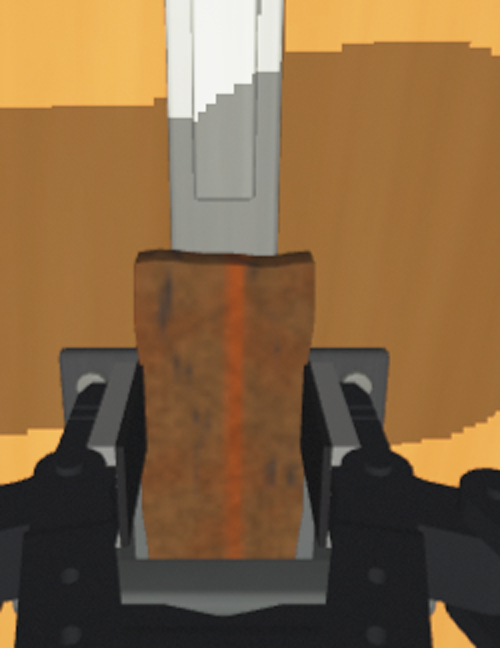

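View pics/d10x.png

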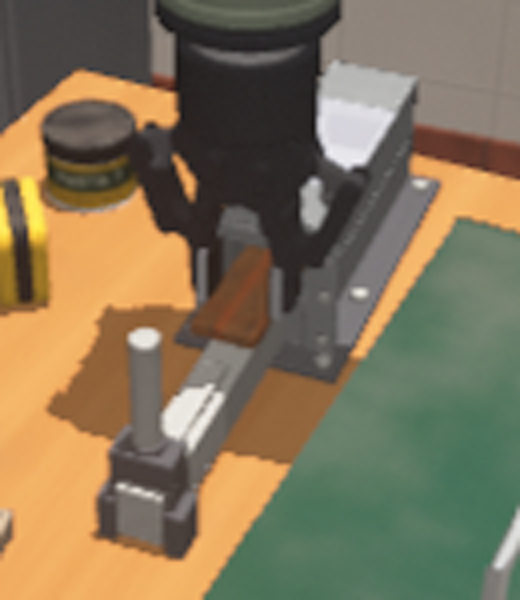

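```bash
python3 - <<'E'
from h import *
np.set_printoptions(precision=4,suppress=True)
V=wcal('w10.npy')
print(onz(V,261.5,159,.046),onz(V,261.5,186,.0527),onz(V,261.5,190,.0607))
print('bar sides',onz(V,150+134/2,60+262/2,.0607),onz(V,150+315/2,60+262/2,.0607),'blade',onz(V,150+194/2,159,.046),onz(V,150+255/2,159,.046))
E
```

```text
[ 0.5349 -0.1548  0.046 ] [ 0.5347 -0.1655  0.0527] [ 0.5348 -0.1647  0.0607]
bar sides [ 0.516  -0.1648  0.0607] [ 0.5541 -0.1655  0.0607] blade [ 0.5284 -0.1547  0.046 ] [ 0.5422 -0.1549  0.046 ]
```

Call:
send_rows(series="0 0 0 0 3 0 0.3; 0 0 0 0 6 0 0.3; 0 0 0 0 9 0 0.3; 0 0 0 0 11 0 0.3; 0 0 0 0 12 0 0.3; 0 0 0 0 12 0 0.3; 0 0 0 0 12 0 0.3")

```text
clock: 8.87
position: [0.5346, -0.1987, 0.0528]
tool_rot: [-1.571, -0.0, -0.018]
force: [0.5, 2.1, -1.8]
grip_width: 0.0356
```

Call:
send_rows(series="0 0 0 0 0.7 0 0.3; 0 0 0 0 0.7 0 0.3; 0 0 0 0 0.7 0 0.5; 0 0 0 0 0.7 0 0.65; 0 0 0 0 0.7 0 0.75; 0 0 0 0 0.7 0 0.75; 0 0 0 0 0.7 0 0.75")

```text
clock: 9.45
position: [0.5346, -0.199, 0.0521]
tool_rot: [-1.571, -0.0, -0.018]
force: [-0.4, -0.2, 0.8]
grip_width: 0.0643
```

```bash
python3 - <<'E'
from h import *
c=cams.get_calibration('wrist'); np.save('w11.npy',np.r_[c['origin'],c['attitude']])
cv2.imwrite('pics/w11.png',cams.grab_frame('wrist')[:,:,::-1])
st()
crop('pics/w11.png','pics/w11x.png',150,60,400,384,2)
E
```

```text
t 9.5 p [ 0.5345 -0.199   0.0521] rot [-90.    -0.    -1.04] F [-0.6  0.2 -0.5] w 0.0639 q [ 0.49  0.72 -0.34  1.86  0.38  0.62 -0.1 ]
```

View pics/w11x.png

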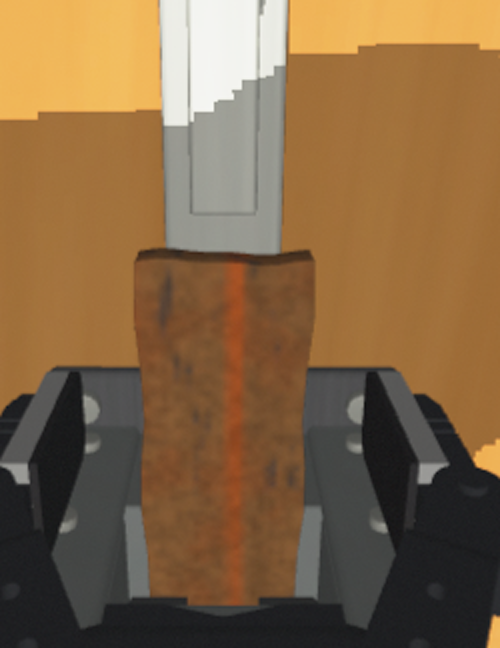

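Call:
send_rows(series="0 0 0 0 -5 0 0.75; 0 0 0 0 -20 0 0.75; 0 0 0 0 -50 0 0.75; 0 0 0 0 -85 0 0.75; 0 0 0 0 -115 10 0.75; 0 0 0 1 -135 35 0.75; 0 0 0 1 -140 70 0.75; 0 0 0 1 -140 105 0.75; 0 0 0 1 -140 128 0.75; 0 0 0 1 -140 133 0.75; 0 0 0 1 -140 133 0.75; 0 0 0 1 -140 133 0.75")

```text
clock: 10.5
position: [0.5379, -0.0666, 0.1923]
tool_rot: [-1.571, -0.0, -0.018]
force: [0.6, -0.4, 0.7]
grip_width: 0.0639
```

```bash
python3 - <<'E'
from h import *
c=cams.get_calibration('wrist'); np.save('w12.npy',np.r_[c['origin'],c['attitude']])
cv2.imwrite('pics/w12.png',cams.grab_frame('wrist')[:,:,::-1])
cv2.imwrite('pics/d12.png',cams.grab_frame('side')[:,:,::-1])
cv2.imwrite('pics/s12.png',cams.grab_frame('scene')[:,:,::-1])
st(); go(.537,-.0657,.105,-1.1)
a=cv2.imread('pics/d12.png');b=cv2.imread('pics/s12.png')
cv2.imwrite('pics/m12.png',np.hstack([a[:,80:480],b[:,80:480]]))
E
```

```text
t 10.65 p [ 0.5378 -0.0673  0.192 ] rot [-9.002e+01  2.000e-02 -1.140e+00] F [0.2 0.3 0.1] w 0.064 q [ 0.35  0.48 -0.45  1.85  0.27  0.86 -0.25]
turn [ 0.0004 -0.0006 -0.0003] shift mm [-0.8 87.   1.6] dist 87.0
```

View pics/m12.png

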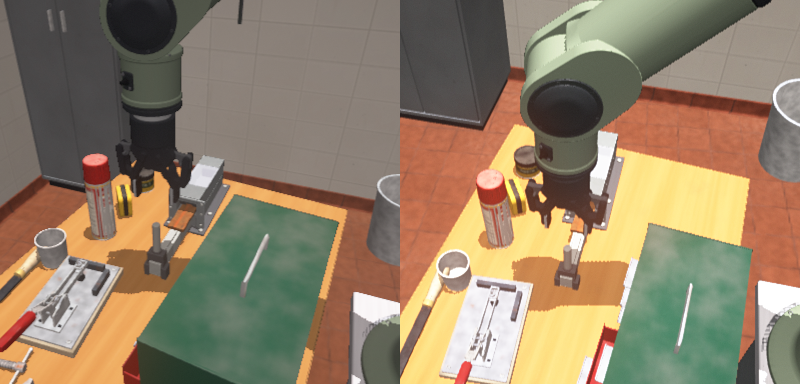

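View pics/w12.png

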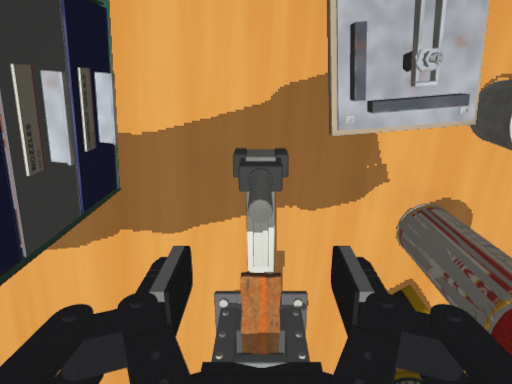

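```bash
python3 - <<'E'
from h import *
np.set_printoptions(precision=4,suppress=True)
V=wcal('w12.npy');B=wcal('w6.npy')
for z in (.13,.125): print('handle',onz(V,261.0,207.5,z))
print('can',onz(B,463,163,.2), tri(ray(cal('scene'),171,180),ray(cal('side'),176,161)))
crop('pics/w12.png','pics/w12x.png',200,130,330,360,3.3)
E
```

```text
handle [ 0.5374 -0.0628  0.13  ]
handle [ 0.5374 -0.0648  0.125 ]
can [ 0.7068 -0.1361  0.2   ] (array([ 0.7071, -0.1455,  0.1899]), [np.float64(0.0016152781452835668), np.float64(0.001615278145283357)])
```

View pics/w12x.png

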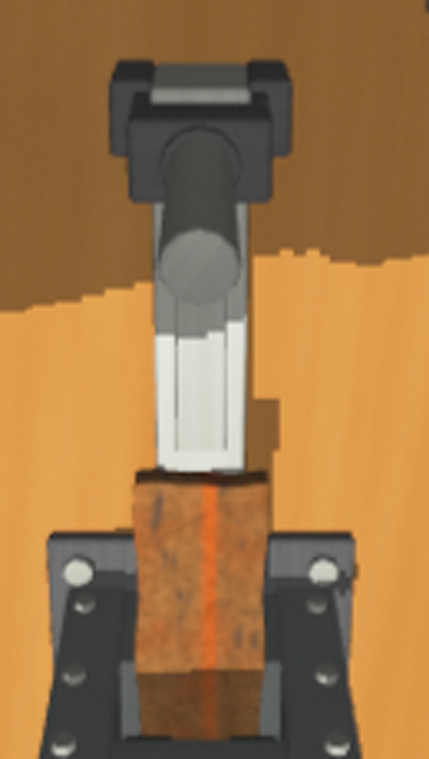

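Call:
send_rows(series="0 0 0 -0.5 15 1.8 0.75; 0 0 0 -0.5 40 1.8 0.75; 0 0 0 -0.5 65 1.8 0.7; 0 0 0 -0.5 78 1.8 0.6; 0 0 0 -0.5 82 1.8 0.5; 0 0 0 -0.5 82 1.8 0.4; 0 0 0 -0.5 82 1.8 0.4", force=40)

```text
clock: 11.23
position: [0.5377, -0.0645, 0.1107]
tool_rot: [-1.571, -0.0, -0.019]
force: [0.0, 1.2, 0.5]
grip_width: 0.0339
```

```bash
python3 - <<'E'
from h import *
c=cams.get_calibration('wrist')
cv2.imwrite('pics/w13.png',cams.grab_frame('wrist')[:,:,::-1])
st(); go(.5373,-.0655,.11,-1.1)
crop('pics/w13.png','pics/w13x.png',130,100,400,384,2)
E
```

```text
t 11.28 p [ 0.538  -0.0645  0.111 ] rot [-9.00e+01 -7.00e-02 -1.07e+00] F [-0.3  0.2  0.1] w 0.0341 q [ 0.3   0.6  -0.4   1.91  0.35  0.7  -0.32]
turn [0.0001 0.0006 0.0012] shift mm [-0.7  1.  -1.1] dist 2.0
```

View pics/w13x.png

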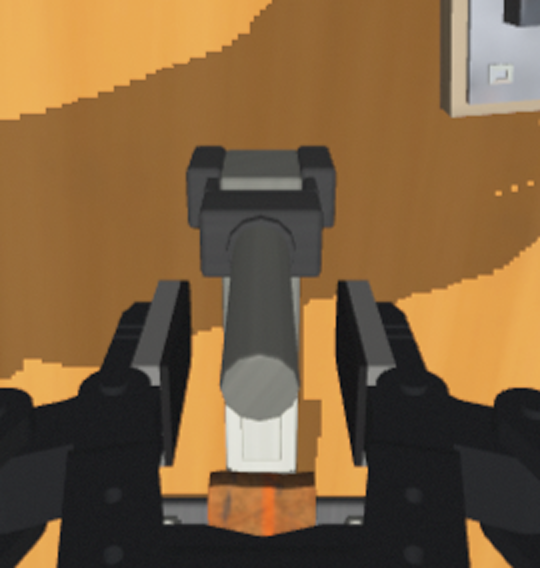

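Call:
send_rows(series="0 0 0 -0.6 0 -1 0.3; 0 0 0 -0.6 0 -1 0.2; 0 0 0 -0.6 0 -1 0.1; 0 0 0 -0.6 0 -1 0.1; 0 0 0 -0.6 0 -1 0.1; 0 0 0 -0.6 0 -1 0.1", force=50)

```text
clock: 11.78
position: [0.5371, -0.0654, 0.111]
tool_rot: [-1.571, -0.001, -0.018]
force: [-3.2, -2.2, 9.7]
grip_width: 0.0147
```

Call:
send_rows(series="0 0 0 0 0 -3 0.1; 0 0 0 0 0 -8 0.1; 0 0 0 0 0 -13 0.1; 0 0 0 0 0 -18 0.1; 0 0 0 0 0 -24 0.1; 0 0 0 0 0 -30 0.1; 0 0 0 0 0 -36 0.1; 0 0 0 0 0 -42 0.1; 0 0 0 0 0 -48 0.1; 0 0 0 0 0 -54 0.1; 0 0 0 0 0 -60 0.1; 0 0 0 0 0 -66 0.1; 0 0 0 0 0 -72 0.1; 0 0 0 0 0 -78 0.1; 0 0 0 0 0 -84 0.1; 0 0 0 0 0 -89 0.1; 0 0 0 0 0 -92 0.1; 0 0 0 0 0 -94 0.1; 0 0 0 0 0 -95 0.1")

```text
clock: 13.37
position: [0.5353, -0.1599, 0.111]
tool_rot: [-1.571, -0.001, -0.018]
force: [-2.9, 5.9, 10.1]
grip_width: 0.0144
```

```bash
python3 - <<'E'
from h import *
st()
cv2.imwrite('pics/d14.png',cams.grab_frame('side')[:,:,::-1])
cv2.imwrite('pics/s14.png',cams.grab_frame('scene')[:,:,::-1])
st()
a=cv2.imread('pics/d14.png')[100:300,180:340];b=cv2.imread('pics/s14.png')[100:300,180:340]
cv2.imwrite('pics/m14.png',cv2.resize(np.hstack([a,b]),None,fx=2.5,fy=2.5,interpolation=cv2.INTER_CUBIC))
E
```

```text
t 13.37 p [ 0.5353 -0.1599  0.111 ] rot [-8.999e+01 -5.000e-02 -1.030e+00] F [-2.9  5.9 10.1] w 0.0144 q [ 0.47  0.62 -0.4   1.87  0.35  0.72 -0.14]
t 13.47 p [ 0.5353 -0.1599  0.111 ] rot [-9.00e+01 -5.00e-02 -1.03e+00] F [-2.7  2.4  9.2] w 0.0146 q [ 0.47  0.62 -0.4   1.87  0.35  0.72 -0.14]
```

View pics/m14.png

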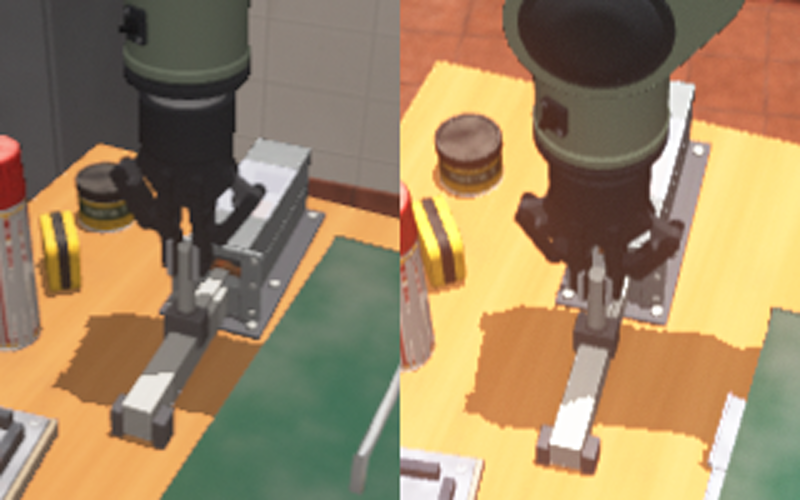

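Call:
send_rows(series="0 0 0 0 0 -2 0.1; 0 0 0 0 0 -4 0.1; 0 0 0 0 0 -6 0.1; 0 0 0 0 0 -8 0.1; 0 0 0 0 0 -10 0.1")

```text
clock: 13.88
position: [0.5352, -0.1697, 0.111]
tool_rot: [-1.571, -0.001, -0.018]
force: [-3.9, 4.1, 9.9]
grip_width: 0.0144
```

Call:
send_rows(series="0 0 0 0 0 -1 0.1; 0 0 0 0 0 -2 0.1; 0 0 0 0 0 -3 0.1; 0 0 0 0 0 -4 0.1")

```text
clock: 14.22
position: [0.5351, -0.1737, 0.111]
tool_rot: [-1.571, -0.001, -0.018]
force: [-3.0, 4.2, 9.7]
grip_width: 0.0149
```

Call:
send_rows(series="0 0 0 0 0 -1 0.1; 0 0 0 0 0 -2 0.1; 0 0 0 0 0 -3 0.1; 0 0 0 0 0 -4 0.1")

```text
clock: 14.55
position: [0.535, -0.1777, 0.111]
tool_rot: [-1.571, -0.001, -0.018]
force: [-3.2, 2.9, 9.8]
grip_width: 0.0144
```

Call:
send_rows(series="0 0 0 0 0 -1 0.1; 0 0 0 0 0 -2 0.1; 0 0 0 0 0 -3 0.1")

```text
clock: 14.8
position: [0.535, -0.1807, 0.111]
tool_rot: [-1.571, -0.001, -0.018]
force: [-3.1, 4.3, 9.5]
grip_width: 0.0146
```

Call:
send_rows(series="0 0 0 0 0 -1 0.1; 0 0 0 0 0 -2 0.1; 0 0 0 0 0 -3 0.1")

```text
clock: 15.05
position: [0.5349, -0.1835, 0.111]
tool_rot: [-1.57, -0.001, -0.018]
force: [-4.0, 6.5, 9.9]
grip_width: 0.0145
```

Call:
send_rows(series="0 0 0 0 0 -1 0.1; 0 0 0 0 0 -2 0.1")

```text
clock: 15.22
position: [0.5349, -0.185, 0.111]
tool_rot: [-1.57, -0.001, -0.017]
force: [-3.8, 8.0, 10.8]
grip_width: 0.0145
```

```bash
python3 -c "
from h import *
st()"
```

```text
t 15.22 p [ 0.5349 -0.185   0.111 ] rot [-8.995e+01 -4.000e-02 -9.900e-01] F [-3.8  8.  10.8] w 0.0145 q [ 0.51  0.63 -0.4   1.85  0.35  0.73 -0.1 ]
```

Call:
send_rows(series="0 0 0 0 0 -1 0.1; 0 0 0 0 0 -2 0.1; 0 0 0 0 0 -2 0.1")

```text
clock: 15.47
position: [0.5349, -0.1867, 0.111]
tool_rot: [-1.57, -0.001, -0.017]
force: [-4.2, 9.7, 10.2]
grip_width: 0.0147
```

Call:
send_rows(series="0 0 0 0 0 -1 0.1; 0 0 0 0 0 -2 0.1; 0 0 0 0 0 -2.5 0.1; 0 0 0 0 0 -2.5 0.1")

```text
clock: 15.8
position: [0.5348, -0.1885, 0.111]
tool_rot: [-1.569, -0.0, -0.017]
force: [-5.1, 12.5, 12.6]
grip_width: 0.0146
```

```bash
python3 -c "
from h import *
st()
cv2.imwrite('pics/w15.png',cams.grab_frame('wrist')[:,:,::-1]);cv2.imwrite('pics/d15.png',cams.grab_frame('side')[:,:,::-1])
st()
crop('pics/d15.png','pics/d15x.png',200,130,320,290,3.7)
"
```

```text
t 15.8 p [ 0.5348 -0.1885  0.111 ] rot [-8.989e+01 -2.000e-02 -9.500e-01] F [-5.1 12.5 12.6] w 0.0146 q [ 0.52  0.63 -0.4   1.85  0.35  0.73 -0.09]
t 15.9 p [ 0.5348 -0.1885  0.111 ] rot [-8.989e+01 -2.000e-02 -9.500e-01] F [-6.1 12.8 12.4] w 0.0146 q [ 0.52  0.63 -0.4   1.85  0.35  0.73 -0.09]
```

View pics/w15.png

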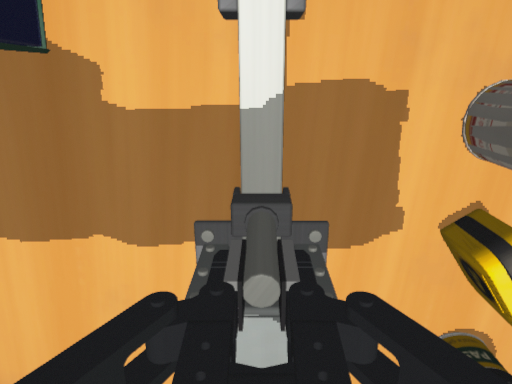

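View pics/d15x.png

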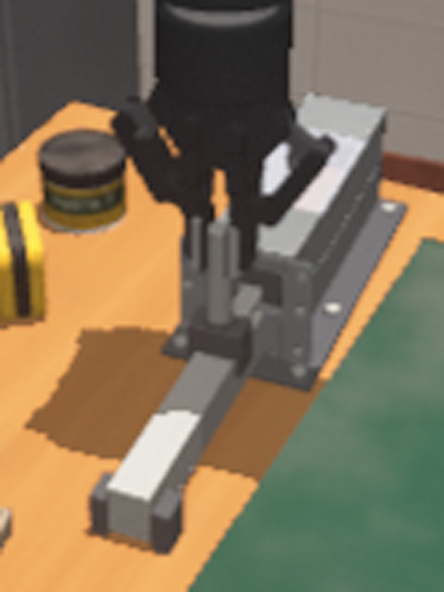

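Call:
send_rows(series="0 0 0 0 0 3 0.1; 0 0 0 0 0 8 0.1; 0 0 0 0 0 14 0.1; 0 0 0 0 0 21 0.1; 0 0 0 0 0 28 0.1; 0 0 0 0 0 35 0.1; 0 0 0 0 0 42 0.1; 0 0 0 0 0 49 0.1; 0 0 0 0 0 56 0.1; 0 0 0 0 0 63 0.1; 0 0 0 0 0 70 0.1; 0 0 0 0 0 77 0.1; 0 0 0 0 0 84 0.1; 0 0 0 0 0 91 0.1; 0 0 0 0 0 98 0.1; 0 0 0 0 0 104 0.1; 0 0 0 0 0 110 0.1; 0 0 0 0 0 115 0.1; 0 0 0 0 0 118 0.1; 0 0 0 0 0 120 0.1")

```text
clock: 17.57
position: [0.537, -0.0705, 0.111]
tool_rot: [-1.571, -0.001, -0.018]
force: [-2.5, -1.8, 9.0]
grip_width: 0.0143
```

```bash
python3 -c "
from h import *
st(); go(.5373,-.0654,.111,-1.05)"
```

```text
t 17.57 p [ 0.537  -0.0705  0.111 ] rot [-9.003e+01 -5.000e-02 -1.030e+00] F [-2.5 -1.8  9. ] w 0.0143 q [ 0.31  0.6  -0.4   1.91  0.35  0.7  -0.31]
turn [0.0005 0.0004 0.0009] shift mm [ 0.2 -0.   5.1] dist 5.0
```

Call:
send_rows(series="0 0 0 0 0 2 0.1; 0 0 0 0 0 4 0.1; 0 0 0 0 0 5 0.1; 0 0 0 0 0 6 0.1; 0 0 0 0 0 6 0.1")

```text
clock: 17.98
position: [0.5371, -0.0654, 0.111]
tool_rot: [-1.572, -0.001, -0.019]
force: [-2.7, -3.8, 9.9]
grip_width: 0.0145
```

Call:
send_rows(series="0 0 0 0 0 1 0.1; 0 0 0 0 0 1.5 0.1; 0 0 0 0 0 1.5 0.1")

```text
clock: 18.23
position: [0.5371, -0.0653, 0.111]
tool_rot: [-1.573, -0.001, -0.02]
force: [-1.6, -11.4, 9.4]
grip_width: 0.0147
```

Call:
send_rows(series="0 0 0 0 0 -1 0.1; 0 0 0 0 0 -1 0.3; 0 0 0 0 0 -1 0.5; 0 0 0 0 0 -1 0.6; 0 0 0 0 0 -1 0.6; 0 0 0 0 0 -1 0.6; 0 0 0 0 -10 -1 0.6; 0 0 0 0 -35 -1 0.6; 0 0 0 0 -70 -1 0.6; 0 0 0 0 -105 -1 0.6; 0 0 0 0 -140 -1 0.6; 0 0 0 0 -150 -1 0.6; 0 0 0 0 -150 -1 0.6; 0 0 0 0 -150 -1 0.6")

```text
clock: 19.4
position: [0.5368, -0.0641, 0.2606]
tool_rot: [-1.571, -0.001, -0.018]
force: [0.0, -0.4, -0.5]
grip_width: 0.0512
```

```bash
python3 -c "
from h import *
st();c=cams.get_calibration('wrist'); np.save('w16.npy',np.r_[c['origin'],c['attitude']])
for n in ('wrist','side','scene'): cv2.imwrite('pics/%s16.png'%n,cams.grab_frame(n)[:,:,::-1])
crop('pics/side16.png','pics/d16x.png',200,140,330,290,4)
crop('pics/wrist16.png','pics/w16x.png',180,130,340,330,3)
crop('pics/scene16.png','pics/s16x.png',220,110,330,300,3)
"
```

```text
t 19.4 p [ 0.5368 -0.0641  0.2606] rot [-9.002e+01 -5.000e-02 -1.040e+00] F [ 0.  -0.4 -0.5] w 0.0512 q [ 0.37  0.4  -0.48  1.79  0.21  1.01 -0.21]
```

View pics/d16x.png

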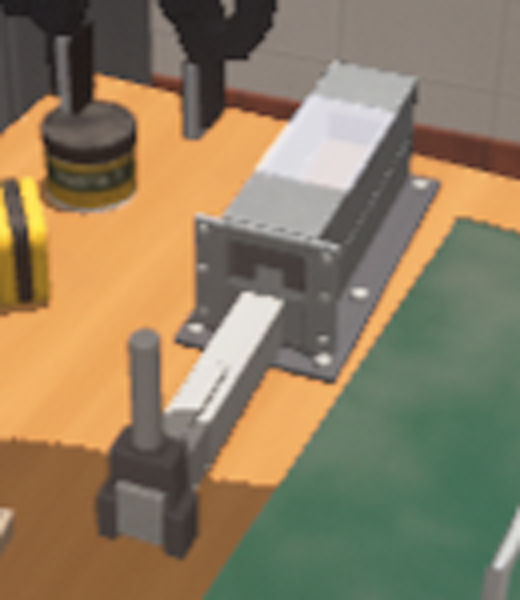

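View pics/w16x.png

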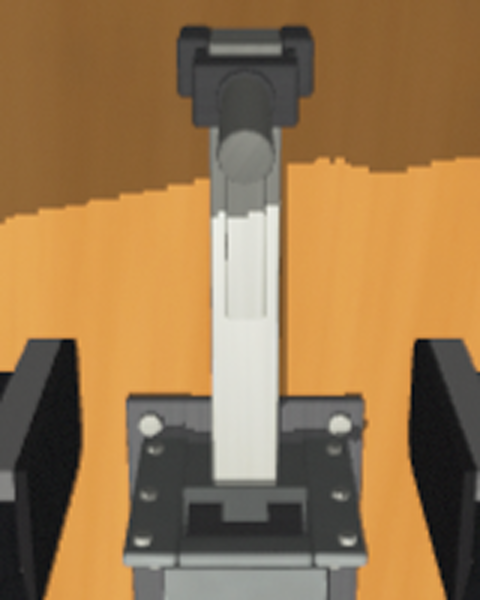

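View pics/s16x.png

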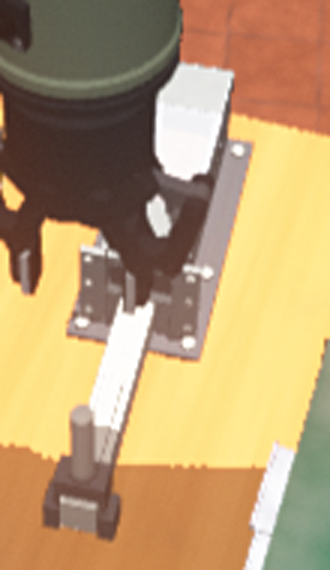

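```bash
python3 -c "
from h import *
print(bot.job_done()); st()"
```

```text
the job is handed in; nothing more can be done
None
the job is handed in; nothing more can be done
```

The short rusty bar is in the descaler, the push blade is fully back and the flap is shut behind the bar. I handed the job in at about 19.4 s of the 53 s allowed; no verdict was reported.

- **Placing:** I nosed the bar through the flap and laid it on the beam about 10 mm ahead of the blade tip, centred to about 1 mm. With the gripper off it, the wrist picture showed it lying in the inlet, its front end inside.
- **Feeding:** Sliding resistance was about 4 N. It began rising at about 0.117 m of travel, inside the expected 0.107–0.131. I stopped at about 0.123 m with 12.5 N on the handle, which I estimate as the stop pressed in by 5–6 mm. I worked this out from force and handle position; the stop itself was not seen.
- **Drawing back:** I pulled the blade until it met its rear end (about 11 N, handle back at its starting position), then let go and lifted the gripper clear.
- **Last check:** The final pictures show the flap upright as at the start, the bar's colour faintly visible through the roof window and the blade back. The tape measure and tin look unmoved in the side picture. The spray can was outside the final crops, but the gripper never came near it.

Two checks disagreed. Heights triangulated from the cameras came out up to about 8 mm low, so I set positions from the wrist views and the given heights. The gripper's width readings (35.6 mm on the bar, 14.6 mm on the handle) were also below the stated 40 and 16 mm. The fingertips also pressed on the bench with about 29 N while closing on the bar, below the 40 N limit.

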